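# Reseat the fold mirror in its slotted fork

### The arm

A 6-joint arm with a two-finger parallel gripper is mounted at the origin on a cart in front of the work surface, level with it; the furniture and walls round the work are solid. World frame = base frame: x ahead of the robot, y to its left, z up, the work surface at z = 0. Lengths are in m, angles in rad, forces in N, time in s.
With the tool pointing down it reaches from about 0.225 to 0.875 m from the base axis. Payload 3.4 kg.
Tool frame: the origin (TCP) lies on the centre line of the jaws, within the pads' length; the fingertips stand 14 mm ahead of it and the grasp point (between the pads) lies 5 mm behind it; z points along the fingers, y is the line along which they close (so a half turn about z gives the same grasp; the last joint's range is limited). The gripper opens to 85 mm and grips with 20 to 120 N. Pads are 22 mm wide; open, the fingers measure 114 mm over their backs; the gripper's body (76 mm by 85 mm) begins 54 mm behind the grasp point. The pads swing forward as they close: fully open they stand 13 mm farther back than shut.
Start: joints at [1.08, 0.276, 1.505, -0, 1.361, -0.121], TCP at [0.208, 0.536, 0.245] pointing down, gripper open.
Joint ranges: [-2.89, 2.89], [-0.75, 2.08], [0.22, 2.7], [-1.18, 4.32], [0.11, 2.71], [-2.7, 2.7]. Speed limits (rad/s): [2.57, 2.57, 3.14, 3.14, 3.14, 3.14].

### API

Orientations are given as a unit quaternion [w, x, y, z].
In Python, from rig import manip, eyes gives the robot as it stands.
- The arm moves only by the shell command python3 -m creep 'ROWS' [FORCE]. ROWS is JSON, a list of rows, each a list of 5 numbers: the opening, from 0 (shut) to 1 (fully open), then the shift along the tool's x, y, z normalised to -1 to 1, where 1 is 0.5 m, then the turn about the tool's z normalised to -1 to 1, where 1 is 360 degrees. In form: [[fingers, dx, dy, dz, spin], ...]. A call has 1 to 10 rows; each row is the pose to reach, as a shift and turn from the pose commanded when the call began, along the tool's axes at that moment, turning the shorter way round; what a row does not reach only later rows make up. A row lasts 1/10 s, in which the tool goes at most 50 mm and 8.59 degrees, less where a joint would pass 70% of its speed; a pose out of reach is approached as far as the arm can. A call with a number of a shift or a turn outside -1 to 1 is refused whole. A call with a gripper value outside its range is refused whole. The fingers move at their own pace and stop on an object; FORCE is the grip in N (left out, the last holds). Time passes only in rows, so rows that repeat a pose let the fingers close. It gives the time, the measured TCP pose, the force, the opening and the grip force at its end, in the units of the state.
- manip.get_state(): the state, without advancing time (a new reading comes with each control period).
- eyes.get_image(name): name is "scene" or "top"; returns a dict with "frame" (480x640x3 uint8, red, green, blue), "fx", "fy", "cx", "cy" (pixels), "k1" (the pictures are not rectified: a ray, as slopes to the right and down, at radius r is drawn at 1 + k1 r^2 times it, then the intrinsics apply), "R" (3x3) and "t" (3): a world point X has camera coordinates R X + t. Camera axes: x right, y down, z forward; pixel columns grow to the right and rows downward; lengths in m; the calibration is good to about 2 mm. A picture is of the moment at which its call begins. There is no depth.
- manip.sign_off(): hands the job in; it is judged then, once.
Trained networks look in the newest picture that a camera, given by its name, has taken for a name from the list of things; names that differ only in an ending like _2 or _b are one class to them, and where a whole thing is asked for, a point or a joint stands for the part that bears it (a point fixed in the world has none). Each returns a list of dicts, best first, with "confidence" (0 to 1); they miss things now and then, are a little off and sometimes report something else, mostly with a low value. They report only what shows in the picture. A call takes as long as a camera call.
- eyes.regions_of(camera, label): "mask" (480x640 bool, what is visible of it) and "bbox" ([left, top, right, bottom] in pixels, round what is visible of it).
- eyes.place_of(camera, label): "centre" ([column, row] in pixels: a listed point, or the origin of a listed thing).
The state is a dict: "clock": time; "qpos": joint angles; "qd": joint speeds; "effort": joint torques, N m; "position": TCP position; "ee_rot": TCP orientation; "contact_force": force on the tool from outside, world axes, zero at the start; "moment": the same for the moment, N m; "width": finger opening in m; "gripper_force": force on a finger pad.
Only numpy, scipy, OpenCV 4.12 (cv2) and the standard library are available. Lean on these libraries where they do the work, as an engineer would, in place of code of your own. Each camera call takes 0.05 s, during which the arm holds its last target. There are 200 camera calls.

### The job

Put the fold mirror back into its slotted fork beside the hanging integrating sphere: lower both tongues of its axle together down the leaning slots, past the spring noses, until both ends sit fully home, the glass facing away from the robot and up towards the sphere. Feel for the bottom and stop there, do not ram it; leave the spare objective, the screw tin and the upright post where they stand, and let go.

Things in the scene. Friction and masses are not known exactly. Their poses are not given: they have to be found in the camera images.
- fold_mirror: Loose fold mirror, about 0.25 kg, standing on its foot. Origin: middle of its cross axle. x: the way the round glass looks; y: along the axle; z: up. Black mount to hold, 36 mm wide (y), x -11 to 11, z 15 to 51 mm; knobs behind to x -30. Foot block 30x30 mm, underside z -16. Axle 15 mm thick to y +-33; beyond it, to y +-50, tongues 9 mm (x) by 20 mm (z), round-ended
- fork: Fixed fork. Origin: worktop level, midway between cheeks; x away from robot, obliquely left; z up. Foot plate 74x100x10 mm. Two 10 mm cheeks at y +-40 mm, each with an open slot 10.5 mm wide, mouth flared, leaning 30 deg to -x: from the seat it rises along (-0.5, 0, 0.866), ending 18 mm past the seat point. The mirror's z must point along it (tongues parallel) as it slides in
- seat_l (a point): Seat point of the left (+y) slot: where the axle line must lie when home; in the fork frame at (0, 40, 42) mm, 10 mm above the slot's hard bottom. A spring nose stands in the slot from its far wall 11 mm above this point, gives way to the tongue (some 10 N along the slot for both noses) and then holds it down. Pressing with 14 to 20 N is enough to seat it; over 45 N of contact is ramming
- seat_r (a point): The same point of the right (-y) slot, in the fork frame at (0, -40, 42) mm
- end_l (a point): Middle of the mirror's left tongue, in its frame at (0, 40, 0) mm; belongs on seat_l
- end_r (a point): Middle of the mirror's right tongue, in its frame at (0, -40, 0) mm; belongs on seat_r
- objective: Bystander: spare black microscope objective standing near the edge, 34 mm wide, 50 mm high; origin under its centre, z up
- screw_tin: Bystander: round white-metal tin, 59 mm wide, 26 mm high; origin under its centre, z up
- spare_post: Bystander: upright steel optical post, 13 mm thick, 55 mm high; origin under its centre, z up
- sphere_arm: Fixed stand carrying the blue integrating sphere, a fixed obstacle. The sphere, 220 mm wide, hangs with its centre at (-45, -90, 370) mm from this origin along the world axes, its underside 244 mm above the worktop; the stand's post rises behind it to 0.41 m
- positioner_r: Fixed black probe positioner, an obstacle: about 75x80 mm on plan, 130 mm high, its middle at (-115, 0, 0) mm from this origin along the world axes

How it is judged:
At the end, for the whole second after the job is handed in: Both tongues of the mirror's axle lie within 4 mm of their own seat points and no more than 2 mm above them, axle parallel to the fork within 0.04 rad, glass facing away from the robot, at rest and released (distance between end_l and seat_l below 0.004 m and distance between end_r and seat_r below 0.004 m and z of each of end_l, end_r in the frame of fork below 0.044 m and angle between the y axis of fold_mirror and the y axis of fork, either way round below 0.04 rad and linear speed of fold_mirror below 0.02 m/s); the robot touches nothing.
It fails at once if the mirror is rammed into the fork (more than 45 N of contact) (contact force between fold_mirror and fork above 45 N).
It fails at once if the objective, the tin or the post is moved more than 2 cm or knocked over (distance of any of objective, screw_tin, spare_post from where it was at the start of the episode above 0.02 m or angle between any of objective, screw_tin, spare_post's own z axis and vertical above 0.4 rad).
It also fails if it takes over 50 s, if anything falls off the work surface, if the arm or the gripper's body presses on something with over 40 N, if the wrist force passes 120 N, or if a joint passes its speed limit or range.

## Working session

There is one attempt and no reset: what is moved stays moved. The work goes in short steps, Python scripts to look and compute and a shell command to move; the robot and the scene stay as the last step left them, time stands still between calls to the robot, and variables do not carry over. Pictures are saved under pics/ and viewed, at most 10 in all, crops included, and the job is handed in when it is done.

```bash
ls; mkdir -p pics; cat > h.py <<'E'
import numpy as np, cv2
from rig import manip, eyes
from scipy.spatial.transform import Rotation as Ro
def rot(q): return Ro.from_quat([q[1],q[2],q[3],q[0]])
def K(c): return np.array([[c['fx'],0,c['cx']],[0,c['fy'],c['cy']],[0,0,1.]])
def ray(c,p):
    d=(np.array(p,float)-[c['cx'],c['cy']])/[c['fx'],c['fy']]
    u=d.copy()
    for _ in range(20): u=d/(1+c['k1']*(u@u))
    R=np.array(c['R']);return -R.T@np.array(c['t']),R.T@np.array([u[0],u[1],1])
def onz(c,p,z):
    o,d=ray(c,p); return o+d*(z-o[2])/d[2]
def proj(c,X):
    x=np.array(c['R'])@np.array(X)+c['t'];u=x[:2]/x[2];u=u*(1+c['k1']*(u@u))
    return np.array([u[0]*c['fx']+c['cx'],u[1]*c['fy']+c['cy']])
def tri(c1,p1,c2,p2):
    o1,d1=ray(c1,p1);o2,d2=ray(c2,p2)
    s=np.linalg.lstsq(np.c_[d1,-d2],o2-o1,rcond=None)[0]
    a=o1+s[0]*d1;b=o2+s[1]*d2
    return (a+b)/2,np.linalg.norm(a-b)
E
python3 - <<'E'
from h import *
np.set_printoptions(precision=4,suppress=True)
C={}
for n in('scene','top'):
    c=eyes.get_image(n);C[n]=c;cv2.imwrite(f'pics/{n}0.png',c['frame'][:,:,::-1])
    print(n,c['fx'],c['k1'],'pos',-np.array(c['R']).T@c['t'],'R',np.array(c['R']).tolist())
P={}
for l in 'fold_mirror fork seat_l seat_r end_l end_r objective screw_tin spare_post sphere_arm positioner_r'.split():
    for n in C:
        r=eyes.place_of(n,l)
        if r: P[n,l]=r[0]['centre']
        print(l,n,[(np.round(x['centre'],1).tolist(),round(x['confidence'],2)) for x in r[:3]])
    if ('scene',l) in P and ('top',l) in P: print('   tri',*tri(C['scene'],P['scene',l],C['top',l] if 0 else P['top',l]) if 0 else tri(C['scene'],P['scene',l],C['top'],P['top',l]))
E
```

```text
pics
scene 454.88279292594393 -0.013858450914704435 pos [ 0.9506 -0.6212  0.5747] R [[0.8175669434041798, 0.5754328517796179, -0.02147850426642249], [0.3486664795950715, -0.5243761882103356, -0.7768277152913498], [-0.4582750037472324, 0.6276198262728601, -0.6293467840624111]]
top 470.3368567065802 -0.06143879275888805 pos [ 0.4732 -0.1246  0.8833] R [[0.020368298707132342, -0.9996569469444017, -0.016465747282610944], [-0.9942721709732526, -0.01852480189933262, -0.10526006717993756], [0.10491893268572415, 0.018515402787632314, -0.9943084015654801]]
fold_mirror scene [([238.7, 273.3], 0.71)]
fold_mirror top [([382.0, 273.7], 0.76)]
   tri [ 0.5002 -0.2238  0.0147] 0.0034291327530509524
fork scene [([300.3, 216.7], 0.72)]
fork top [([266.4, 285.3], 0.62)]
   tri [ 0.4755 -0.0078 -0.0051] 0.0011860938944930903
seat_l scene [([317.9, 206.4], 0.88), ([290.3, 191.3], 0.82)]
seat_l top [([269.8, 260.7], 0.86), ([257.9, 300.1], 0.85)]
   tri [ 0.5225 -0.0163  0.0446] 0.007214601013840339
seat_r scene [([317.9, 206.4], 0.88), ([290.3, 191.3], 0.82)]
seat_r top [([269.8, 260.7], 0.86), ([257.9,
[... 271 characters left out ...]
d_r scene [([240.6, 256.4], 0.65), ([240.5, 286.1], 0.55)]
end_r top [([394.8, 257.2], 0.93), ([365.1, 293.2], 0.61), ([269.1, 261.4], 0.54)]
   tri [ 0.5271 -0.2379  0.0787] 0.0024330215740334684
objective scene [([145.9, 290.4], 0.79)]
objective top [([442.7, 339.6], 0.58)]
   tri [ 0.3814 -0.3386  0.0006] 0.002114067869786772
screw_tin scene [([339.1, 183.4], 0.79)]
screw_tin top [([188.4, 285.8], 0.67)]
   tri [ 0.4736  0.1427 -0.0036] 0.0053539205574799
spare_post scene [([288.4, 325.8], 0.61)]
spare_post top [([400.6, 205.9], 0.41)]
   tri [ 0.6329 -0.2586 -0.0046] 0.002568530722392761
sphere_arm scene []
sphere_arm top []
positioner_r scene []
positioner_r top [([189.4, 283.6], 0.29)]
```

View pics/scene0.png

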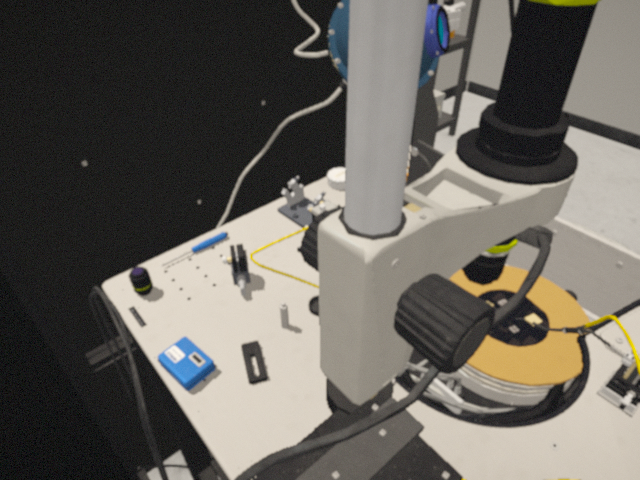

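View pics/top0.png

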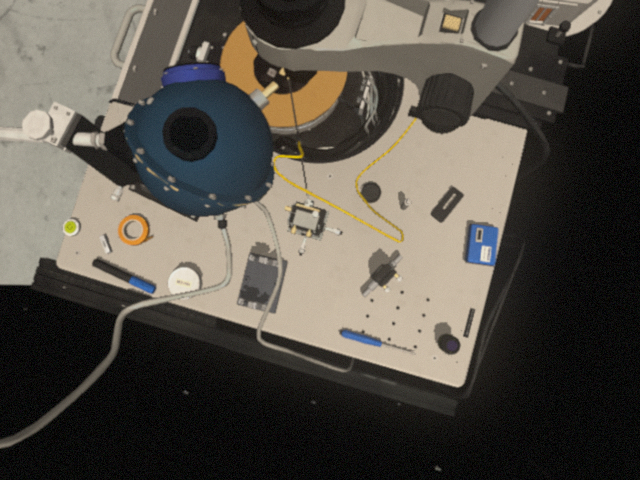

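Scene: mirror at about (238,265), fork at (297,203), objective (141,280), post (284,316). Top: mirror (382,273), fork (262,280), tin (184,281), post (405,200), objective (449,344), and the sphere at (195,145). I'll zoom in on the mirror and fork.

```bash
python3 - <<'E'
from h import *
t=cv2.imread('pics/top0.png');s=cv2.imread('pics/scene0.png')
def crop(i,x,y,w=66,h=50): return cv2.resize(i[y-h//2:y+h//2,x-w//2:x+w//2],(400,300),interpolation=cv2.INTER_CUBIC)
cv2.imwrite('pics/crop1.png',np.vstack([np.hstack([crop(t,382,273),crop(t,262,280,80,60)]),np.hstack([crop(s,238,267),crop(s,300,205)])]))
E
```

```text
(no output)
```

View pics/crop1.png

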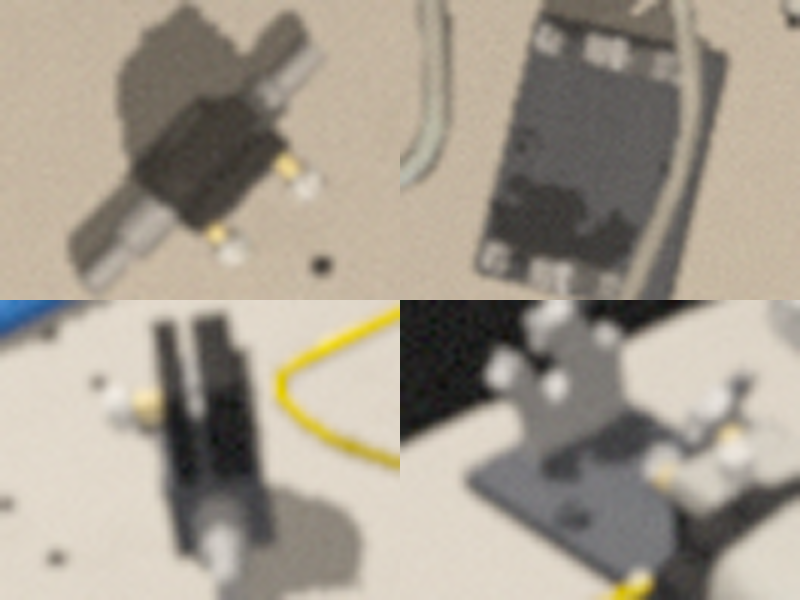

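```bash
python3 - <<'E'
from h import *
np.set_printoptions(precision=4,suppress=True)
s=manip.get_state();print(rot(s['ee_rot']).as_matrix(),s['position'],s['width'],s['contact_force'],s['clock'])
D={}
for k in range(4):
  for n in('scene','top'):
    c=eyes.get_image(n)
    for l in('end_l','seat_l','fork','fold_mirror'):
        D.setdefault((n,l),[]).append([ (np.round(x['centre'],1).tolist(),round(x['confidence'],2)) for x in eyes.place_of(n,l) if x['confidence']>.4])
    D[n]=c
Z={'end_l':.016,'seat_l':.042,'fork':0,'fold_mirror':.016}
for n in('scene','top'):
  for l in Z:
    print(n,l)
    for L in D[n,l]:
        for p,cf in L: print('   ',p,cf,onz(D[n],p,Z[l])[:2])
o=onz(D['top'],(195,145),.37);print('sphere',o)
print('positioner',onz(D['top'],(305,220),.08), 'mid top edge?')
E
```

```text
[[-0.9324  0.3614 -0.    ]
 [ 0.3614  0.9324  0.    ]
 [ 0.      0.     -1.    ]] [0.2078 0.5362 0.2453] 0.08525033874657445 [-0.8829  0.6421  0.8952] 1.2
scene end_l
    [241.2, 286.2] 0.97 [ 0.5252 -0.2473]
    [240.7, 258.2] 0.6 [ 0.476 -0.194]
    [238.4, 257.4] 0.72 [ 0.4709 -0.1947]
    [240.2, 286.6] 0.71 [ 0.5244 -0.249 ]
    [145.2, 290.3] 0.56 [ 0.3945 -0.3473]
    [242.0, 285.2] 0.9 [ 0.5247 -0.2448]
    [239.8, 258.7] 0.71 [ 0.4755 -0.196 ]
    [239.8, 259.5] 0.95 [ 0.477  -0.1976]
    [241.5, 287.8] 0.76 [ 0.5282 -0.2499]
scene seat_l
    [317.8, 206.1] 0.83 [ 0.522  -0.0099]
    [289.5, 190.8] 0.61 [0.4407 0.003 ]
    [315.2, 207.2] 0.89 [ 0.5198 -0.0159]
    [289.8, 192.1] 0.61 [ 0.4442 -0.0006]
    [291.2, 190.9] 0.93 [0.4439 0.0047]
    [319.2, 203.3] 0.91 [ 0.5189 -0.0002]
    [314.5, 207.8] 0.93 [ 0.5198 -0.0183]
    [293.1, 192.1] 0.57 [0.45   0.0032]
scene fork
    [302.1, 213.9] 0.92 [ 0.4765 -0.0035]
    [303.1, 216.3] 0.93 [ 0.4833 -0.0092]
    [299.6, 216.7] 0.82 [ 0.478  -0.0144]
    [299.9, 215.6] 0.92 [ 0.4762 -0.011 ]
scene fold_mirror
    [239.4, 273.1] 
[... 445 characters left out ...]
989]
    [394.3, 258.6] 0.58 [ 0.5296 -0.2449]
top seat_l
    [267.9, 259.8] 0.84 [ 0.5214 -0.0149]
    [251.7, 301.0] 0.81 [0.4473 0.0118]
    [253.5, 303.4] 0.95 [0.4431 0.0084]
    [269.4, 261.6] 0.83 [ 0.5182 -0.0177]
    [252.6, 303.2] 0.65 [0.4434 0.0101]
    [266.9, 259.8] 0.62 [ 0.5213 -0.0131]
    [253.1, 301.6] 0.57 [0.4463 0.0092]
top fork
    [266.2, 283.1] 0.81 [ 0.48   -0.0076]
    [266.4, 279.8] 0.73 [ 0.4862 -0.0078]
    [265.8, 284.5] 0.57 [ 0.4773 -0.0069]
top fold_mirror
    [378.6, 272.0] 0.88 [ 0.5044 -0.2162]
    [381.9, 273.4] 0.77 [ 0.5019 -0.2223]
    [380.5, 273.6] 0.6 [ 0.5015 -0.2197]
sphere [0.6311 0.0297 0.37  ]
positioner [ 0.5892 -0.0819  0.08  ] mid top edge?
```

```bash
cat >> h.py <<'E'
def togo(pts):
    s=manip.get_state();R=rot(s['ee_rot']).as_matrix();p=np.array(s['position'])
    hy=np.degrees(np.arctan2(R[1,1],R[0,1]))
    for x,y,z,h in pts:
        d=R.T@(np.array([x,y,z])-p)/.5; sp=-((h-hy+180)%360-180)/360
        print(np.round(d,4),round(sp,4))
    print('pos',p,'hy',round(hy,2),'F',np.round(s['contact_force'],1),'w',round(s['width'],4),round(s['gripper_force'],1),'t',s['clock'])
E
python3 - <<'E'
from h import *
np.set_printoptions(precision=4,suppress=True)
togo([(.33,.1,.245,-39.6),(.498,-.221,.18,-39.6)])
E
```

```text
[-0.5431 -0.725   0.0006] 0.3011
[-1.0884 -1.2022  0.1306] 0.3011
pos [0.2078 0.5362 0.2453] hy 68.81 F [ 0.1 -0.6  0.1] w 0.0856 0.0 t 3.2
```

```bash
python3 -m creep '[[1,-0.543,-0.725,0,0.301],[1,-0.543,-0.725,0,0.301],[1,-0.543,-0.725,0,0.301],[1,-0.543,-0.725,0,0.301],[1,-0.543,-0.725,0,0.301],[1,-0.543,-0.725,0,0.301],[1,-0.543,-0.725,0,0.301],[1,-0.543,-0.725,0,0.301],[1,-0.543,-0.725,0,0.301],[1,-0.543,-0.725,0,0.301]]' 30; python3 - <<'E'
from h import *
np.set_printoptions(precision=4,suppress=True)
togo([(.33,.1,.245,-39.6),(.498,-.221,.18,-39.6)])
E
```

```text
clock: 4.2
position: [0.3317, 0.0945, 0.2457]
ee_rot: [0.002, 0.809, 0.587, 0.0]
contact_force: [-0.2, 0.2, -0.3]
width: 0.086
gripper_force: 0.0
[ 0.0095 -0.0066  0.0014] 0.0598
[-0.4965  0.5114  0.1341] 0.0598
pos [0.3317 0.0945 0.2457] hy -18.06 F [-0.2  0.2 -0.3] w 0.086 0.0 t 4.2
```

```bash
python3 -m creep '[[1,-0.497,0.511,0.134,0.06],[1,-0.497,0.511,0.134,0.06],[1,-0.497,0.511,0.134,0.06],[1,-0.497,0.511,0.134,0.06],[1,-0.497,0.511,0.134,0.06],[1,-0.497,0.511,0.134,0.06],[1,-0.497,0.511,0.134,0.06],[1,-0.497,0.511,0.134,0.06],[1,-0.497,0.511,0.134,0.06],[1,-0.497,0.511,0.134,0.06]]'; python3 - <<'E'
from h import *
np.set_printoptions(precision=4,suppress=True)
togo([(.498,-.221,.049,-39.6)])
n='scene';c=eyes.get_image(n)
cv2.imwrite('pics/s1.png',cv2.resize(c['frame'][200:350,140:340,::-1],(800,600),interpolation=cv2.INTER_CUBIC))
t=eyes.get_image('top')
for k in range(3):
  for n in ('scene','top'):
    cc=eyes.get_image(n);print(n,[onz(cc,x['centre'],.016)[:2] for x in eyes.place_of(n,'end_l') if x['confidence']>.5])
E
```

```text
clock: 5.2
position: [0.5001, -0.2116, 0.1781]
ee_rot: [-0.001, 0.902, 0.433, -0.0]
contact_force: [0.3, 0.4, 1.2]
width: 0.0853
gripper_force: 0.0
[-0.0173  0.009   0.2581] 0.0024
pos [ 0.5001 -0.2116  0.1781] hy -38.74 F [0.3 0.4 1.2] w 0.0853 0.0 t 5.2
scene [array([ 0.4723, -0.1891]), array([ 0.4943, -0.0329]), array([ 0.5257, -0.2499])]
top []
scene [array([ 0.4679, -0.1925]), array([ 0.5315, -0.2494])]
top [array([ 0.5228, -0.0152])]
scene [array([ 0.5323, -0.2532])]
top []
```

View pics/s1.png

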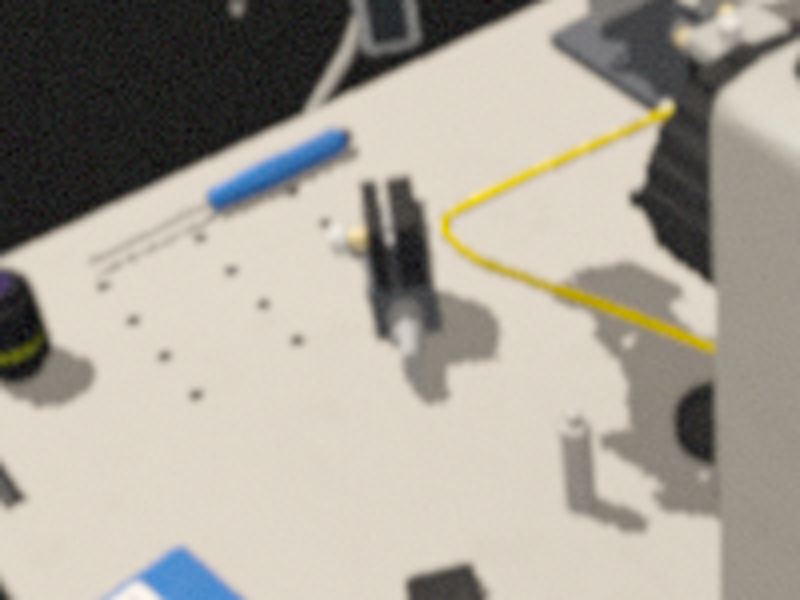

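```bash
python3 -m creep '[[1,-0.018,0.009,0.06,0.005],[1,-0.018,0.009,0.12,0.005],[1,-0.018,0.009,0.18,0.005],[1,-0.018,0.009,0.23,0.005],[1,-0.018,0.009,0.258,0.005],[1,-0.018,0.009,0.258,0.005],[1,-0.018,0.009,0.258,0.005],[1,-0.018,0.009,0.258,0.005]]'; python3 - <<'E'
from h import *
np.set_printoptions(precision=4,suppress=True)
togo([(.498,-.222,.049,-41)])
a=eyes.get_image('scene')['frame'][230:305,190:290,::-1]
b=eyes.get_image('top')['frame'][236:311,332:432,::-1]
cv2.imwrite('pics/s2.png',np.hstack([cv2.resize(i,(400,300),interpolation=cv2.INTER_CUBIC) for i in (a,b)]))
E
```

```text
clock: 6.7
position: [0.4997, -0.2231, 0.0503]
ee_rot: [0.001, 0.908, 0.418, 0.001]
contact_force: [-1.5, -0.6, -0.5]
width: 0.0853
gripper_force: 0.0
[-0.0005 -0.0039  0.0026] 0.0013
pos [ 0.4997 -0.2231  0.0503] hy -40.53 F [-1.5 -0.6 -0.5] w 0.0853 0.0 t 6.7
```

View pics/s2.png

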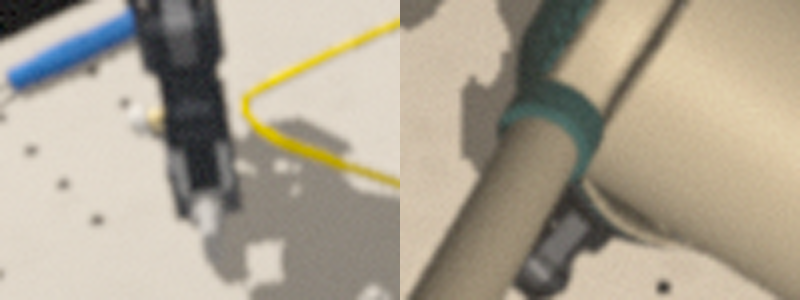

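Gripper fingers straddle the mount (scene crop around (200,150)) centrally, with the knob at left and the tongue below at (208,215). Closing gently.

```bash
python3 -m creep '[[0.6,0,0,0,0],[0.45,0,0,0,0],[0.35,0,0,0,0],[0.3,0,0,0,0],[0.2,0,0,0,0],[0.2,0,0,0,0],[0.2,0,0,0,0],[0.2,0,0,0,0]]' 25; python3 - <<'E'
from h import *
np.set_printoptions(precision=4,suppress=True)
togo([(.498,-.222,.049,-41)])
s=manip.get_state();print(s['qpos'],s['moment'],rot(s['ee_rot']).as_matrix())
E
```

```text
clock: 7.6
position: [0.4987, -0.2225, 0.0494]
ee_rot: [-0.0, 0.908, 0.418, -0.0]
contact_force: [-1.7, 0.4, 4.0]
width: 0.0357
gripper_force: 30.9
[-0.0002 -0.0018  0.0009] 0.0013
pos [ 0.4987 -0.2225  0.0494] hy -40.53 F [-1.7  0.4  4. ] w 0.0357 30.9 t 7.6
[-0.5471  0.4148  1.8408  0.      0.8861  0.1603] [0.0826 0.2672 0.0063] [[ 0.6498  0.7601 -0.0001]
 [ 0.7601 -0.6498  0.0001]
 [-0.     -0.0002 -1.    ]]
```

```bash
python3 -m creep '[[0.2,0,0,0.002,0],[0.2,-0.007,0,0.001,0],[0.2,-0.014,0,0,0],[0.2,-0.02,0,-0.001,0],[0.2,-0.02,0,-0.001,0]]' 20;  python3 - <<'E'
from h import *
a=eyes.get_image('scene')['frame'][230:305,190:290,::-1]
cv2.imwrite('pics/s3.png',cv2.resize(a,(480,360),interpolation=cv2.INTER_CUBIC))
E
```

```text
clock: 8.1
position: [0.4917, -0.2305, 0.0493]
ee_rot: [-0.0, 0.908, 0.418, -0.001]
contact_force: [-0.5, -0.4, -1.4]
width: 0.036
gripper_force: 26.1
```

View pics/s3.png

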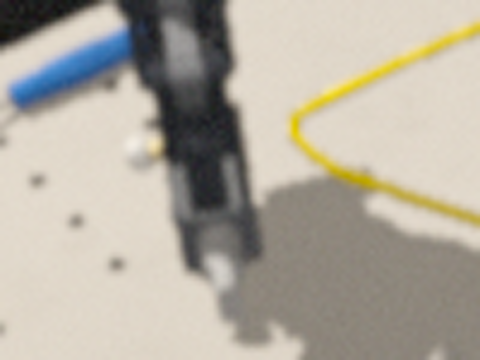

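The tongue end moved about 6 px left with the gripper, so the mirror slid rather than tilted. I need more downward press.

```bash
python3 -m creep '[[0.2,0,0,0.002,0],[0.2,0,0,0.004,0],[0.2,0,0,0.004,0]]' 20; python3 -m creep '[[0.2,0,0,0.003,0],[0.2,0,0,0.003,0]]' 20;
```

```text
clock: 8.45
position: [0.4918, -0.2303, 0.0492]
ee_rot: [0.0, 0.908, 0.419, -0.0]
contact_force: [-3.0, 0.7, 11.8]
width: 0.0356
gripper_force: 27.4
clock: 8.65
position: [0.4916, -0.2303, 0.049]
ee_rot: [0.0, 0.908, 0.419, -0.0]
contact_force: [-7.3, 1.8, 20.9]
width: 0.0359
gripper_force: 27.0
```

```bash
python3 -m creep '[[0.2,-0.005,0,-0.001,0],[0.2,-0.01,0,-0.002,0],[0.2,-0.015,0,-0.003,0],[0.2,-0.02,0,-0.0035,0],[0.2,-0.025,0,-0.004,0],[0.2,-0.03,0,-0.004,0],[0.2,-0.03,0,-0.004,0]]' 20;  python3 - <<'E'
from h import *
c=eyes.get_image('scene');a=c['frame'][230:305,190:290,::-1]
cv2.imwrite('pics/s4.png',cv2.resize(a,(480,360),interpolation=cv2.INTER_CUBIC))
E
```

```text
clock: 9.35
position: [0.4838, -0.242, 0.049]
ee_rot: [0.001, 0.908, 0.418, 0.001]
contact_force: [2.5, 2.2, 5.7]
width: 0.0355
gripper_force: 24.7
```

View pics/s4.png

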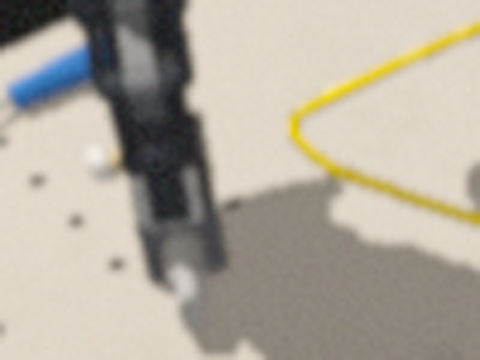

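The mirror slid again: the tongue went from (222,272) to (185,280) with no rotation, because table friction is too low. Instead I'll catch the tongue tips in the slot mouths and pivot the mirror in the pads there. For that I need a better fork pose, so I'll fit the edges of its foot plate.

```bash
cat > fit.py <<'E'
from h import *
from scipy.optimize import least_squares
from scipy.ndimage import map_coordinates, gaussian_filter
np.set_printoptions(precision=4,suppress=True)
c={n:eyes.get_image(n) for n in('scene','top')}
g={n:gaussian_filter(cv2.imread(f'pics/{n}0.png',0).astype(float),.8) for n in c}
# edges in fork frame: cam,(p0,p1), range of params to sample
E=[('top',(37,-48,10),(37,48,10)),('top',(35,-50,10),(-20,-50,10)),('top',(35,50,10),(0,50,10)),('scene',(-37,48,0),(-37,-10,0))]
def W(q,p):
    th=q[2];return np.array([q[0]+np.cos(th)*p[0]/1e3-np.sin(th)*p[1]/1e3,q[1]+np.sin(th)*p[0]/1e3+np.cos(th)*p[1]/1e3,p[2]/1e3])
def obs(q,use):
    O=[]
    for i in use:
        n,a,b=E[i];a=np.array(a,float);b=np.array(b,float)
        for t in np.linspace(.05,.95,25):
            p=a+t*(b-a);u=proj(c[n],W(q,p));d=proj(c[n],W(q,p+.02*(b-a)))-u;d/=np.linalg.norm(d);nn=np.array([-d[1],d[0]])
            m=proj(c[n],W(q,(0,0,10)));nn*=np.sign((u-m)@nn)
            s=np.arange(-4,4.01,.25);v=map_coordinates(g[n],[u[1]+s*nn[1],u[0]+s*nn[0]],order=1)
            G=np.gradient(v);k=G.argmax()
            if G[k]*4>12: O.append((i,n,p,u+s[k]*nn,nn))
    return O
def solve(use,q):
    for _ in range(8):
        O=obs(q,use)
        q=least_squares(lambda q:[(proj(c[n],W(q,p))-u)@nn for i,n,p,u,nn in O],q,loss='soft_l1',f_scale=.4,x_scale=[.01,.01,.1]).x
    r=np.array([(proj(c[n],W(q,p))-u)@nn for i,n,p,u,nn in O]);ii=np.array([o[0] for o in O])
    print(use,q[:2],'x_f heading',np.degrees(q[2]),[(i,(ii==i).sum(),round(np.abs(r[ii==i]).mean(),2)) for i in use]);return q
q0=[.482,-.003,np.radians(75)]
solve([0,1,2],q0);solve([0,1,2,3],q0);solve([0,1,3],q0);solve([0,2,3],q0)
for z in(0,): print(proj(c['scene'],W(q0,(-37,50,0))))
E
python3 fit.py
```

```text
[0, 1, 2] [ 0.4812 -0.0006] x_f heading 78.429029875338 [(0, np.int64(25), np.float64(0.3)), (1, np.int64(16), np.float64(0.6)), (2, np.int64(18), np.float64(0.4))]
[0, 1, 2, 3] [0.4812 0.0002] x_f heading 77.47230824329277 [(0, np.int64(25), np.float64(0.44)), (1, np.int64(17), np.float64(0.63)), (2, np.int64(18), np.float64(0.4)), (3, np.int64(25), np.float64(0.41))]
[0, 1, 3] [0.4816 0.0001] x_f heading 77.43358793309291 [(0, np.int64(25), np.float64(0.45)), (1, np.int64(17), np.float64(0.58)), (3, np.int64(25), np.float64(0.45))]
[0, 2, 3] [0.4806 0.0003] x_f heading 76.91726421610143 [(0, np.int64(25), np.float64(0.44)), (2, np.int64(17), np.float64(0.31)), (3, np.int64(25), np.float64(0.38))]
[276.2712 211.0433]
```

```bash
python3 -m creep '[[0.2,0,0,-0.05,0],[0.2,0,0,-0.12,0],[0.2,0,0,-0.18,0],[0.2,0,0,-0.19,0],[0.2,0,0,-0.19,0]]' 50; python3 - <<'E'
from h import *
np.set_printoptions(precision=4,suppress=True)
togo([(.45,-.15,.14,-13),(.45,-.03,.14,-13),(.478,-.012,.14,-13)])
E
```

```text
clock: 10.0
position: [0.4822, -0.2418, 0.1431]
ee_rot: [0.0, 0.908, 0.418, -0.0]
contact_force: [-1.3, -0.1, -2.5]
width: 0.035
gripper_force: 51.4
[ 0.0976 -0.1683  0.0061] -0.0765
[ 0.2801 -0.3243  0.006 ] -0.0765
[ 0.3438 -0.3051  0.0059] -0.0765
pos [ 0.4822 -0.2418  0.1431] hy -40.53 F [-1.3 -0.1 -2.5] w 0.035 51.4 t 10.0
```

```bash
python3 -m creep '[[0.2,0.098,-0.168,0,-0.02],[0.2,0.098,-0.168,0,-0.04],[0.2,0.15,-0.21,0,-0.06],[0.2,0.2,-0.255,0,-0.0765],[0.2,0.24,-0.29,0,-0.0765],[0.2,0.28,-0.324,0.005,-0.0765],[0.2,0.31,-0.315,0.005,-0.0765],[0.2,0.344,-0.305,0.005,-0.0765],[0.2,0.344,-0.305,0.005,-0.0765],[0.2,0.344,-0.305,0.005,-0.0765]]' 50; python3 - <<'E'
from h import *
np.set_printoptions(precision=4,suppress=True)
togo([(.478,-.012,.14,-13)])
a=eyes.get_image('scene');a=a['frame'][150:240,240:360,::-1]
cv2.imwrite('pics/s5.png',cv2.resize(a,(800,600),interpolation=cv2.INTER_CUBIC))
b=eyes.get_image('top')['frame'];cv2.imwrite('pics/t5.png',b[:,:,::-1])
E
```

```text
clock: 11.0
position: [0.4789, -0.0122, 0.14]
ee_rot: [-0.0, 0.783, 0.623, -0.001]
contact_force: [-0.2, 0.3, -2.1]
width: 0.0352
gripper_force: 51.5
[ 0.0001 -0.0019  0.    ] 0.0001
pos [ 0.4789 -0.0122  0.14  ] hy -12.98 F [-0.2  0.3 -2.1] w 0.0352 51.5 t 11.0
```

View pics/s5.png

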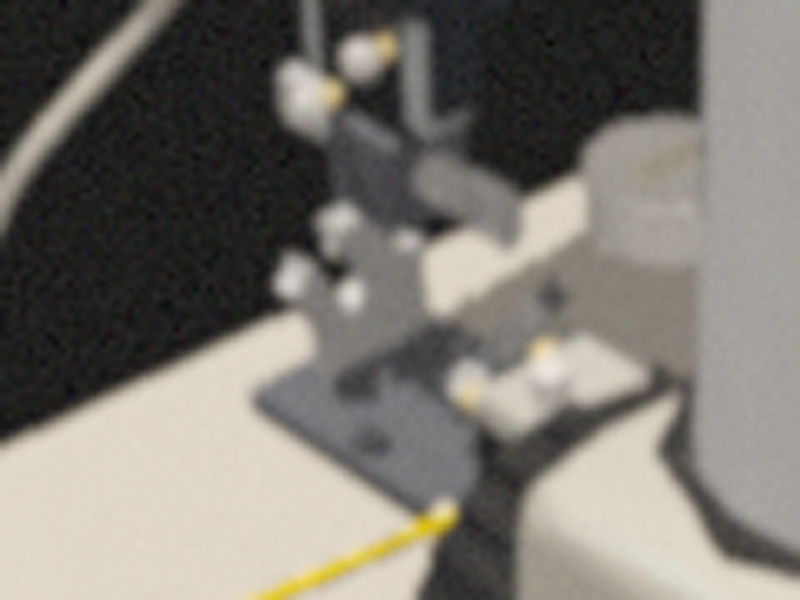

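```bash
cat > ov.py <<'E'
from h import *
def F(q,p):
    th=q[2];return np.array([q[0]+np.cos(th)*p[0]/1e3-np.sin(th)*p[1]/1e3,q[1]+np.sin(th)*p[0]/1e3+np.cos(th)*p[1]/1e3,p[2]/1e3])
FQ=(.481,-.001,np.radians(77.2))
def mir(p,tilt,off=(0,0,-33),st=None):
    s=st or manip.get_state();R=rot(s['ee_rot']).as_matrix();P=np.array(s['position'])
    x=R[:,0];y=-R[:,1];z=-R[:,2]
    # pivot = grasp point, 38 mm up mirror z
    G=P+.005*z
    c,sn=np.cos(tilt),np.sin(tilt);xm=c*x+sn*z;zm=c*z-sn*x
    return G+(xm*p[0]+y*p[1]+zm*(p[2]-38))/1e3
def overlay(name,out,box,tilt=0,mo=(0,0,0)):
    c=eyes.get_image(name);l,t,w,h=box;k=min(800/w,600/h)
    im=cv2.resize(c['frame'][t:t+h,l:l+w,::-1],None,fx=k,fy=k,interpolation=cv2.INTER_CUBIC)
    def ln(pts,col):
        u=[tuple(int(v) for v in (proj(c,p)-[l,t]+.5)*k) for p in pts]
        for a,b in zip(u,u[1:]): cv2.line(im,a,b,col,1,cv2.LINE_AA)
    f=lambda *P:[F(FQ,p) for p in P]; m=lambda *P:[mir(np.array(p)+mo,tilt) for p in P]
    ln(f((37,50,10),(37,-50,10),(-37,-50,10),(-37,50,10),(37,50,10)),(0,255,0))
    for y in(35,45,-35,-45): ln(f((0,y,42),(-9,y,57.6)),(0,255,255))
    for x in(-4.5,4.5):
        for s in(1,-1): ln(m((x,33*s,-6),(x,50*s,-6),(x,50*s,6),(x,33*s,6)),(0,0,255))
    ln(m((-15,15,-16),(15,15,-16),(15,-15,-16),(-15,-15,-16),(-15,15,-16)),(255,0,255))
    for y in(18,-18): ln(m((-11,y,15),(11,y,15),(11,y,51),(-11,y,51),(-11,y,15)),(255,128,0))
    cv2.imwrite(out,im)
E
python3 -c "
from ov import *
overlay('scene','pics/s6.png',(250,150,96,72))"
```

```text
(no output)
```

View pics/s6.png

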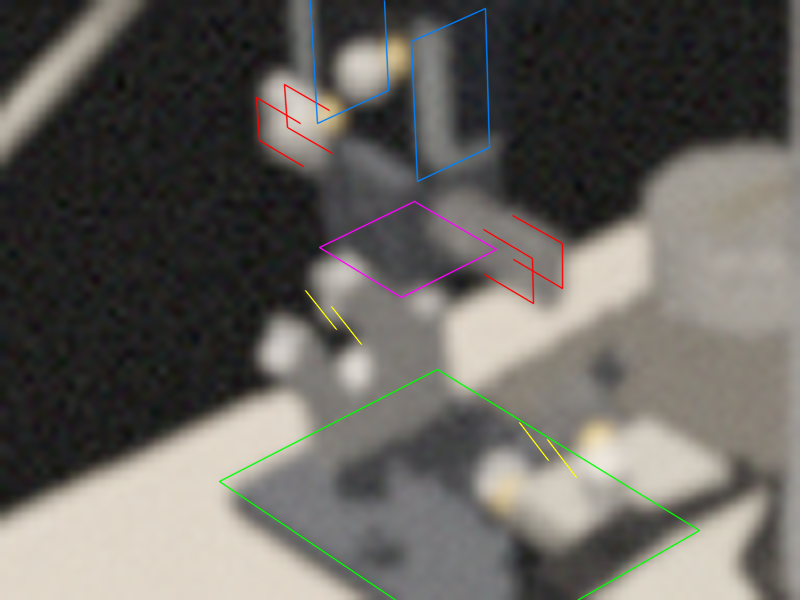

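The overlay shows the near tongue matching its prediction at (563,240..303) to about 1 mm. The predicted plate corner at (220,482) sits about 1.5 px off the observed (235,488), so I'll refine the fork numerically in the scene camera.

```bash
cat > fit2.py <<'E'
from ov import *
from scipy.optimize import least_squares
from scipy.ndimage import map_coordinates, gaussian_filter
np.set_printoptions(precision=4,suppress=True)
ims=[eyes.get_image('scene') for _ in range(6)];c=ims[0]
av=np.mean([i['frame'].astype(float).mean(2) for i in ims],0);np.save('av.npy',av);g=gaussian_filter(av,.7)
E=[((-37,46,0),(-37,-5,0)),((-33,50,10),(0,50,10))]
def run(E,q,sgn=1):
    for _ in range(10):
        O=[]
        for i,(a,b) in enumerate(E):
            a=np.array(a,float);b=np.array(b,float)
            for t in np.linspace(0,1,25):
                p=a+t*(b-a);u=proj(c,F(q,p));d=proj(c,F(q,p+.02*(b-a)))-u;d/=np.linalg.norm(d);nn=np.array([-d[1],d[0]])
                nn*=np.sign((u-proj(c,F(q,(0,0,10))))@nn)
                s=np.arange(-4,4.01,.25);v=map_coordinates(g,[u[1]+s*nn[1],u[0]+s*nn[0]],order=1);G=np.gradient(v);k=G.argmax()
                if G[k]*4>8:O.append((i,p,u+s[k]*nn,nn))
        q=least_squares(lambda q:[(proj(c,F(q,p))-u)@nn for i,p,u,nn in O],q,loss='soft_l1',f_scale=.3,x_scale=[.01,.01,.1]).x
    r=np.array([(proj(c,F(q,p))-u)@nn for i,p,u,nn in O]);ii=np.array([o[0] for o in O])
    print(q[:2],np.degrees(q[2]),[((ii==i).sum(),round(np.abs(r[ii==i]).mean(),2)) for i in range(len(E))])
    return q
run(E,FQ)
# fixed heading version
for h in(75.5,77.5):
    f=lambda q:q
# foot check: column profile and tongue
for col in(295,299,304,312,316): print(col,np.round(av[160:192,col]).astype(int).tolist())
print(proj(c,mir((-15,-15,-16),0)),proj(c,mir((-15,15,-16),0)),proj(c,mir((0,-50,-10),0)),proj(c,mir((4.5,-50,5),0)))
E
python3 fit2.py
```

```text
[0.4861 0.0001] 76.80762071581503 [(np.int64(25), np.float64(0.1)), (np.int64(25), np.float64(1.46))]
295 [125, 90, 55, 35, 31, 35, 41, 68, 96, 110, 107, 94, 83, 80, 80, 77, 74, 73, 73, 70, 71, 75, 88, 107, 116, 121, 122, 122, 122, 122, 119, 121]
299 [72, 69, 67, 63, 60, 56, 56, 51, 49, 59, 78, 84, 77, 68, 69, 66, 66, 68, 65, 69, 66, 67, 71, 94, 134, 159, 156, 139, 126, 122, 122, 122]
304 [68, 69, 72, 72, 72, 75, 83, 100, 111, 108, 90, 81, 97, 116, 125, 129, 129, 128, 125, 115, 94, 71, 52, 32, 40, 74, 126, 172, 196, 203, 201, 199]
312 [33, 29, 26, 31, 32, 29, 32, 28, 28, 28, 31, 27, 27, 34, 54, 90, 115, 128, 130, 129, 125, 126, 129, 135, 152, 179, 200, 208, 212, 211, 210, 203]
316 [32, 29, 28, 32, 32, 32, 30, 27, 30, 25, 28, 32, 28, 30, 29, 33, 48, 78, 105, 120, 122, 125, 126, 126, 128, 139, 166, 191, 204, 202, 182, 156]
[297.8976 184.8666] [288.0955 178.9209] [315.6232 186.4674] [317.2541 178.9033]
```

```bash
cat > go.py <<'E'
from h import *
import sys
np.set_printoptions(precision=4,suppress=True)
C=np.array([.482,-.001]);h=np.radians(76.8);X=np.array([np.cos(h),np.sin(h)])
def rep():
    s=manip.get_state();p=np.array(s['position']);d=p[:2]-C;Y=np.array([-X[1],X[0]])
    f=np.array(s['contact_force']);print('TCP fork xyz mm',np.round([d@X*1e3,d@Y*1e3,p[2]*1e3],1),'F fork',np.round([f[:2]@X,f[:2]@Y,f[2]],1),'M',np.round(s['moment'],2),'grip',round(s['gripper_force'],1))
def to(*L): togo([(*(C+X*x/1e3),z/1e3,-13.2) for x,z in L])
E
python3 -c "
from go import *
rep();to((-13,103),(-10,97.8),(-8,94.4))"
```

```text
TCP fork xyz mm [-11.5   1.1 140.9] F fork [ 0.6  0.1 -3.1] M [-0.03  0.04 -0.02] grip 51.5
[-0.003   0.0022  0.0759] 0.0005
[0.003  0.0022 0.0863] 0.0005
[0.007  0.0022 0.0931] 0.0005
pos [ 0.4783 -0.0119  0.1409] hy -13.02 F [ 0.1  0.6 -3.1] w 0.0355 51.5 t 11.45
```

```bash
python3 -m creep '[[0.2,-0.003,0.002,0.03,0],[0.2,-0.003,0.002,0.06,0],[0.2,-0.003,0.002,0.074,0],[0.2,-0.003,0.002,0.074,0]]' 50; python3 -c "
from go import *
rep()"; python3 -m creep '[[0.2,0.001,0,0.0035,0],[0.2,0.002,0,0.007,0],[0.2,0.003,0,0.0105,0],[0.2,0.003,0,0.0105,0]]';python3 -c "
from go import *
rep()"
```

```text
clock: 11.85
position: [0.4782, -0.0133, 0.103]
ee_rot: [-0.001, 0.783, 0.623, -0.001]
contact_force: [-0.0, 0.6, -2.9]
width: 0.0351
gripper_force: 51.5
TCP fork xyz mm [-12.8   0.9 103. ] F fork [ 0.6  0.2 -2.9] M [-0.05  0.09  0.04] grip 51.5
clock: 12.25
position: [0.4798, -0.0127, 0.0989]
ee_rot: [0.001, 0.782, 0.623, -0.0]
contact_force: [-1.0, -4.8, -0.8]
width: 0.0354
gripper_force: 51.7
TCP fork xyz mm [-11.9  -0.5  98.9] F fork [-5.  -0.1 -0.8] M [-0.73  0.15  0.12] grip 51.7
```

```bash
python3 -m creep '[[0.2,-0.004,0,0,0],[0.2,-0.006,0,0,0],[0.2,-0.006,0,0,0]]' 50; python3 -c "
from go import *
rep()"; python3 -m creep '[[0.2,0,0,0.003,0],[0.2,0,0,0.006,0],[0.2,0,0,0.006,0]]';python3 -c "
from go import *
rep()"
```

```text
clock: 12.55
position: [0.4786, -0.0146, 0.0985]
ee_rot: [-0.0, 0.783, 0.622, 0.0]
contact_force: [-0.2, 1.2, -3.0]
width: 0.0355
gripper_force: 51.5
TCP fork xyz mm [-14.    0.2  98.5] F fork [ 1.1  0.5 -3. ] M [-0.01 -0.01  0.01] grip 51.5
clock: 12.85
position: [0.4788, -0.0147, 0.0955]
ee_rot: [-0.0, 0.783, 0.623, 0.0]
contact_force: [-1.2, -0.4, -1.9]
width: 0.0352
gripper_force: 51.7
TCP fork xyz mm [-14.1   0.   95.5] F fork [-0.7  1.  -1.9] M [ 0.04 -0.04 -0.01] grip 51.7
```

```bash
python3 -m creep '[[0.2,0,0,0.002,0],[0.2,-0.004,0,0.002,0],[0.2,-0.008,0,0.002,0],[0.2,-0.008,0,0.002,0]]' 20; python3 -c "
from go import *
rep()"; python3 -m creep '[[0.2,-0.004,0,0,0],[0.2,-0.008,0,0,0],[0.2,-0.008,0,0,0]]';python3 -c "
from go import *
rep()"
```

```text
clock: 13.25
position: [0.4788, -0.0168, 0.0955]
ee_rot: [-0.001, 0.783, 0.622, 0.002]
contact_force: [-0.5, 7.1, 6.0]
width: 0.0353
gripper_force: 52.6
TCP fork xyz mm [-16.1  -0.5  95.5] F fork [6.8 2.2 6. ] M [ 1.39 -0.19  0.15] grip 52.6
clock: 13.55
position: [0.4782, -0.0199, 0.0958]
ee_rot: [-0.001, 0.783, 0.622, 0.003]
contact_force: [0.7, 10.4, 6.5]
width: 0.0353
gripper_force: 52.9
TCP fork xyz mm [-19.3  -0.6  95.8] F fork [10.3  1.7  6.5] M [ 1.98 -0.18  0.34] grip 52.9
```

```bash
python3 -m creep '[[0.25,-0.003,0,0.0005,0],[0.25,-0.006,0,0.001,0],[0.25,-0.009,0,0.0015,0],[0.25,-0.012,0,0.002,0],[0.25,-0.012,0,0.002,0]]' 20; python3 -c "
from go import *
rep()
n='scene'
from ov import *
c=eyes.get_image('scene')
for t in (0,5,10,15,20): print(t,[proj(c,mir(p,np.radians(t))) for p in ((0,-50,-10),(0,-50,10),(-30,-12,25))])
print([x['centre'] for x in eyes.place_of('scene','end_l')])
"
```

```text
clock: 14.05
position: [0.4769, -0.0259, 0.0949]
ee_rot: [-0.001, 0.783, 0.622, 0.003]
contact_force: [0.6, 9.3, 8.0]
width: 0.0353
gripper_force: 53.4
TCP fork xyz mm [-25.4  -0.7  94.9] F fork [9.2 1.6 8. ] M [ 1.97 -0.18  0.27] grip 53.4
0 [array([311.4445, 209.2545]), array([311.1603, 200.8639]), array([286.1835, 192.5285])]
5 [array([313.032 , 208.3072]), array([312.1009, 200.314 ]), array([286.7663, 193.3829])]
10 [array([314.5962, 207.2204]), array([313.0291, 199.679 ]), array([287.4297, 194.1378])]
15 [array([316.1267, 206.0021]), array([313.9384, 198.9639]), array([288.1681, 194.7881])]
20 [array([317.6132, 204.6613]), array([314.8223, 198.1739]), array([288.9752, 195.3297])]
[[285.1, 184.6], [310.1, 198.3], [316.8, 204.4], [289.2, 190.4]]
```

```bash
cat > ends.py <<'E'
from ov import *
np.set_printoptions(precision=1,suppress=True)
for t in (0,10,20,30): print(t,[proj(c,mir(p,np.radians(t))) for c in [eyes.get_image('scene')] for p in ((0,40,0),(0,-40,0))])
A=[]
for k in range(5):
    eyes.get_image('scene');A+= [x['centre'] for x in eyes.place_of('scene','end_l') if x['confidence']>.45]
A=np.array(A);print(A[A[:,0].argsort()])
E
python3 ends.py
```

```text
0 [array([282.2, 186.8]), array([307.9, 202.9])]
10 [array([284.7, 185.3]), array([310.4, 201.4])]
20 [array([287. , 183.5]), array([312.8, 199.4])]
30 [array([289.2, 181.2]), array([315., 197.])]
[[285.9 184.8]
 [286.3 184.2]
 [286.9 185.7]
 [288.  185.9]
 [289.6 185.4]
 [309.3 200.9]
 [310.9 199.6]
 [311.6 198. ]
 [311.8 200.7]
 [312.5 199.3]]
```

```bash
python3 -m creep '[[0.25,-0.003,0,0.001,0],[0.25,-0.006,0,0.002,0],[0.25,-0.009,0,0.003,0],[0.25,-0.012,0,0.005,0],[0.25,-0.015,0,0.007,0],[0.25,-0.015,0,0.007,0]]' 20; python3 -c "
from go import *
rep()"; python3 ends.py
```

```text
clock: 15.45
position: [0.4751, -0.0342, 0.0922]
ee_rot: [-0.0, 0.783, 0.622, 0.002]
contact_force: [-2.3, 6.8, 15.5]
width: 0.0355
gripper_force: 55.7
TCP fork xyz mm [-33.9  -0.8  92.2] F fork [ 6.1  3.8 15.5] M [1.6  0.17 0.22] grip 55.7
0 [array([279.1, 189.5]), array([304.7, 205.8])]
10 [array([281.6, 188. ]), array([307.3, 204.2])]
20 [array([283.9, 186.1]), array([309.7, 202.2])]
30 [array([286.1, 183.9]), array([311.9, 199.8])]
[[147.7 290.4]
 [285.1 185.1]
 [286.  185.5]
 [286.7 185.6]
 [287.7 186. ]
 [288.5 183.7]
 [309.3 201.3]
 [310.4 200.3]
 [310.5 199.8]
 [310.8 202.5]
 [310.8 200. ]]
```

```bash
python3 -m creep '[[0.25,0.002,0,0,0],[0.25,0.004,0,0.001,0],[0.25,0.0055,0,0.0035,0],[0.25,0.007,0,0.006,0],[0.25,0.007,0,0.006,0]]' 20; python3 -c "
from go import *
rep();to((-32,86))"
```

```text
clock: 16.65
position: [0.4757, -0.0327, 0.0915]
ee_rot: [0.002, 0.782, 0.623, 0.001]
contact_force: [-8.9, 0.4, 33.8]
width: 0.0348
gripper_force: 57.9
TCP fork xyz mm [-32.3  -1.2  91.5] F fork [-1.6  8.8 33.8] M [0.66 1.33 0.19] grip 57.9
[ 0.0007 -0.0024  0.0111] 0.0007
pos [ 0.4757 -0.0327  0.0915] hy -12.94 F [-8.9  0.4 33.8] w 0.0348 57.9 t 16.65
```

```bash
python3 -m creep '[[0.25,0,0,-0.004,0],[0.25,0,0,-0.007,0],[0.25,0,0,-0.007,0]]' 20; python3 -c "
from go import *
rep()";python3 -m creep '[[0.25,0,-0.003,0,0],[0.25,-0.004,-0.003,0,0],[0.25,-0.008,-0.003,0.001,0],[0.25,-0.008,-0.003,0.001,0]]' 20; python3 -c "
from go import *
rep()"
```

```text
clock: 16.95
position: [0.4757, -0.0326, 0.0919]
ee_rot: [0.001, 0.783, 0.623, 0.001]
contact_force: [-1.2, 0.6, 11.2]
width: 0.0354
gripper_force: 55.0
TCP fork xyz mm [-32.2  -1.1  91.9] F fork [ 0.3  1.3 11.2] M [0.26 0.16 0.07] grip 55.0
clock: 17.35
position: [0.4751, -0.0344, 0.0913]
ee_rot: [0.001, 0.783, 0.622, 0.004]
contact_force: [1.7, 6.9, 8.4]
width: 0.035
gripper_force: 55.0
TCP fork xyz mm [-34.1  -0.9  91.3] F fork [ 7.1 -0.   8.4] M [ 1.59 -0.51  0.18] grip 55.0
```

```bash
python3 -m creep '[[0.25,-0.003,0,0.001,0],[0.25,-0.006,0,0.002,0],[0.25,-0.009,0,0.003,0],[0.25,-0.009,0,0.003,0]]' 20; python3 -c "
from go import *
rep()
from ov import *
overlay('scene','pics/s7.png',(262,160,72,54),np.radians(30))"; python3 ends.py
```

```text
clock: 17.75
position: [0.4741, -0.0387, 0.0896]
ee_rot: [0.001, 0.783, 0.622, 0.004]
contact_force: [3.3, 7.1, 6.6]
width: 0.0351
gripper_force: 55.2
TCP fork xyz mm [-38.5  -0.9  89.6] F fork [ 7.7 -1.6  6.6] M [ 1.56 -0.63  0.19] grip 55.2
0 [array([277.5, 191.5]), array([303. , 207.9])]
10 [array([280., 190.]), array([305.5, 206.3])]
20 [array([282.3, 188.1]), array([308. , 204.2])]
30 [array([284.5, 185.9]), array([310.2, 201.8])]
[[283.7 187.2]
 [286.5 185.2]
 [286.7 185.6]
 [289.7 186.2]
 [309.7 201.3]
 [309.7 201.1]
 [311.  202.7]
 [311.1 201.7]
 [312.1 200.4]]
```

View pics/s7.png

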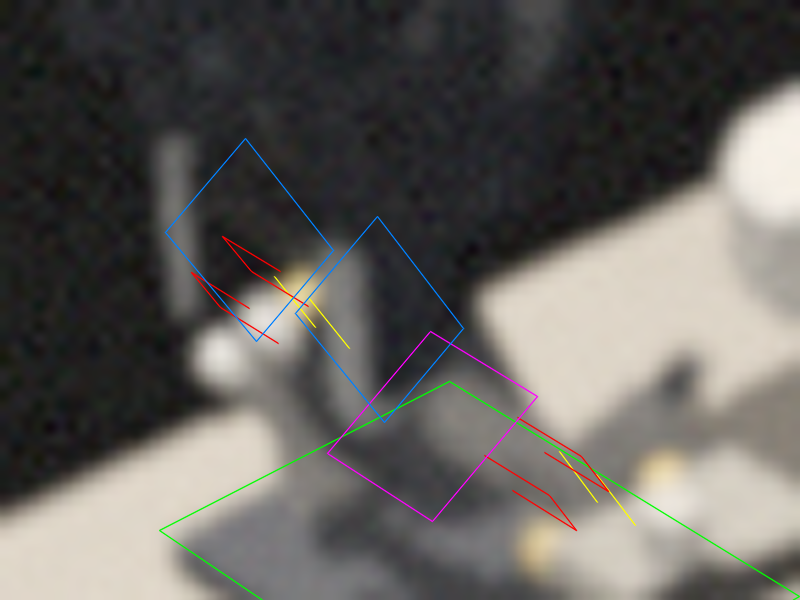

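This last picture shows the mirror leaning about 30°, with its tongue at about (590,480) in the mouth near the slot line. Next I'll centre it and slide down along the slot, feeling for contact.

```bash
python3 -m creep '[[0.25,0.003,0,0,0],[0.25,0.006,0,0,0],[0.25,0.006,0,0,0]]' 20; python3 -c "
from go import *
rep()";python3 -m creep '[[0.25,0.001,0,0.0017,0],[0.25,0.002,0,0.0035,0],[0.25,0.002,0,0.0035,0]]' 20; python3 -c "
from go import *
rep()"
```

```text
clock: 18.8
position: [0.4743, -0.0379, 0.0896]
ee_rot: [0.002, 0.783, 0.623, 0.002]
contact_force: [1.0, -0.5, 7.0]
width: 0.0352
gripper_force: 54.9
TCP fork xyz mm [-37.6  -0.9  89.6] F fork [-0.3 -1.1  7. ] M [ 0.2  -0.28  0.  ] grip 54.9
clock: 19.1
position: [0.4745, -0.0375, 0.0893]
ee_rot: [0.002, 0.782, 0.623, 0.001]
contact_force: [-2.9, -1.6, 18.2]
width: 0.0355
gripper_force: 56.6
TCP fork xyz mm [-37.3  -1.   89.3] F fork [-2.2  2.4 18.2] M [0.12 0.38 0.07] grip 56.6
```

```bash
python3 -m creep '[[0.25,0.002,0,0,0],[0.25,0.004,0,0,0],[0.25,0.006,0,0.0005,0],[0.25,0.006,0,0.0005,0]]' 20; python3 -c "
from go import *
rep()";python3 -m creep '[[0.25,0.001,0,0.001,0],[0.25,0.002,0,0.002,0],[0.25,0.002,0,0.002,0]]' 20; python3 -c "
from go import *
rep()"
```

```text
clock: 19.5
position: [0.475, -0.0341, 0.0876]
ee_rot: [0.002, 0.782, 0.623, 0.002]
contact_force: [0.4, 0.2, 6.0]
width: 0.0352
gripper_force: 55.0
TCP fork xyz mm [-33.8  -0.8  87.6] F fork [ 0.3 -0.3  6. ] M [ 0.11 -0.42  0.23] grip 55.0
clock: 19.8
position: [0.4751, -0.0334, 0.0868]
ee_rot: [0.002, 0.782, 0.623, 0.001]
contact_force: [-0.9, -0.7, 7.4]
width: 0.0353
gripper_force: 55.3
TCP fork xyz mm [-33.2  -0.7  86.8] F fork [-0.9  0.7  7.4] M [-0.09 -0.36  0.27] grip 55.3
```

```bash
python3 -m creep '[[0.25,0.002,0,0.002,0],[0.25,0.004,0,0.005,0],[0.25,0.004,0,0.005,0]]' 20; python3 -c "
from go import *
rep()";python3 -m creep '[[0.25,0.002,0,0.002,0],[0.25,0.003,0,0.004,0],[0.25,0.003,0,0.004,0]]' 20; python3 -c "
from go import *
rep()"
```

```text
clock: 20.1
position: [0.4754, -0.0315, 0.0837]
ee_rot: [0.002, 0.782, 0.623, 0.001]
contact_force: [1.8, -1.9, 3.5]
width: 0.0354
gripper_force: 54.7
TCP fork xyz mm [-31.2  -0.5  83.7] F fork [-1.4 -2.1  3.5] M [-0.29 -0.59  0.31] grip 54.7
clock: 20.4
position: [0.4751, -0.0297, 0.0811]
ee_rot: [0.001, 0.782, 0.623, 0.001]
contact_force: [1.9, -3.1, 1.6]
width: 0.0352
gripper_force: 54.5
TCP fork xyz mm [-29.5   0.2  81.1] F fork [-2.6 -2.5  1.6] M [-0.61 -0.79  0.15] grip 54.5
```

```bash
python3 -m creep '[[0.25,0.0015,0,0.0026,0],[0.25,0.003,0,0.0052,0],[0.25,0.0045,0,0.0078,0],[0.25,0.0045,0,0.0078,0]]' 20; python3 -c "
from go import *
rep()";python3 -m creep '[[0.25,0.0015,0,0.0026,0],[0.25,0.003,0,0.0052,0],[0.25,0.003,0,0.0052,0]]' 20; python3 -c "
from go import *
rep()"
```

```text
clock: 20.8
position: [0.4748, -0.0275, 0.0772]
ee_rot: [0.001, 0.782, 0.623, -0.0]
contact_force: [1.1, -5.2, 3.9]
width: 0.0354
gripper_force: 54.8
TCP fork xyz mm [-27.4   1.   77.2] F fork [-4.8 -2.3  3.9] M [-0.81 -0.68  0.39] grip 54.8
clock: 21.1
position: [0.4748, -0.0259, 0.0745]
ee_rot: [0.0, 0.782, 0.623, -0.0]
contact_force: [0.7, -4.8, 2.3]
width: 0.0355
gripper_force: 54.7
TCP fork xyz mm [-25.9   1.3  74.5] F fork [-4.5 -1.8  2.3] M [-0.84 -0.65  0.4 ] grip 54.7
```

```bash
python3 -m creep '[[0.25,0.001,0,0.0026,-0.002],[0.25,0.002,0,0.0044,-0.002],[0.25,0.002,0,0.0044,-0.002]]' 20; python3 -c "
from go import *
rep()";python3 -m creep '[[0.25,0.001,0,0.0017,0],[0.25,0.002,0,0.0035,0],[0.25,0.002,0,0.0035,0]]' 20; python3 -c "
from go import *
rep()"
```

```text
clock: 21.4
position: [0.4741, -0.0238, 0.0711]
ee_rot: [-0.001, 0.779, 0.627, -0.0]
contact_force: [3.4, -1.6, -7.7]
width: 0.0351
gripper_force: 53.3
TCP fork xyz mm [-24.    2.5  71.1] F fork [-0.8 -3.7 -7.7] M [-0.42 -0.61  0.07] grip 53.3
clock: 21.7
position: [0.474, -0.0228, 0.0696]
ee_rot: [-0.001, 0.779, 0.627, -0.001]
contact_force: [2.0, -0.8, -11.0]
width: 0.0352
gripper_force: 53.1
TCP fork xyz mm [-23.    2.8  69.6] F fork [ -0.3  -2.1 -11. ] M [-0.25 -0.38  0.07] grip 53.1
```

```bash
python3 -m creep '[[0.25,0.001,0,0.0017,0],[0.25,0.001,0,0.0017,0]]' 20; python3 -c "
from go import *
rep()";python3 -m creep '[[0.25,0.001,0,0.0017,0],[0.25,0.001,0,0.0017,0]]' 20; python3 -c "
from go import *
rep()"
```

```text
clock: 21.9
position: [0.4741, -0.0226, 0.0692]
ee_rot: [-0.001, 0.779, 0.627, -0.001]
contact_force: [0.3, -1.7, -8.8]
width: 0.0355
gripper_force: 53.5
TCP fork xyz mm [-22.8   2.8  69.2] F fork [-1.5 -0.7 -8.8] M [-0.33 -0.05 -0.04] grip 53.5
clock: 22.1
position: [0.4741, -0.0226, 0.0691]
ee_rot: [-0.001, 0.779, 0.628, -0.001]
contact_force: [-3.7, -2.1, 0.2]
width: 0.0351
gripper_force: 54.3
TCP fork xyz mm [-22.8   2.7  69.1] F fork [-2.9  3.2  0.2] M [-0.45  0.53 -0.06] grip 54.3
```

```bash
python3 -m creep '[[0.25,0.001,0,0.0015,0],[0.25,0.002,0,0.003,0],[0.25,0.002,0,0.003,0]]' 20; python3 -c "
from go import *
rep()"; python3 ends.py
```

```text
clock: 22.4
position: [0.4742, -0.0225, 0.069]
ee_rot: [-0.0, 0.778, 0.628, -0.001]
contact_force: [-7.7, -6.4, 11.6]
width: 0.0354
gripper_force: 55.7
TCP fork xyz mm [-22.7   2.7  69. ] F fork [-7.9  6.  11.6] M [-0.79  1.22 -0.07] grip 55.7
0 [array([282.6, 196.1]), array([308.2, 212.3])]
10 [array([285. , 194.7]), array([310.7, 210.7])]
20 [array([287.3, 192.8]), array([313. , 208.7])]
30 [array([289.4, 190.6]), array([315.1, 206.4])]
[[291.1 189.8]
 [291.7 189.5]
 [291.8 191.7]
 [292.8 190. ]
 [292.9 192. ]
 [314.6 203.7]
 [315.2 205.1]
 [315.5 206. ]
 [315.9 209.3]
 [317.3 205. ]
 [318.4 209.6]]
```

```bash
python3 -m creep '[[0.25,-0.001,0,-0.0022,0],[0.25,-0.002,0,-0.003,0],[0.44,-0.002,0,-0.003,0],[0.45,-0.002,0,-0.003,0],[0.455,-0.002,0,-0.003,0],[0.455,-0.002,0,-0.003,0]]' 20; python3 -c "
from go import *
rep()"; python3 ends.py
```

```text
clock: 23.7
position: [0.4757, -0.0223, 0.069]
ee_rot: [0.0, 0.779, 0.627, 0.0]
contact_force: [-1.8, -0.7, 0.7]
width: 0.0389
gripper_force: 1.0
TCP fork xyz mm [-22.2   1.2  69. ] F fork [-1.1  1.6  0.7] M [0.02 0.26 0.01] grip 1.0
0 [array([283.3, 196.3]), array([308.9, 212.5])]
10 [array([285.7, 194.9]), array([311.4, 210.9])]
20 [array([287.9, 193. ]), array([313.7, 208.9])]
30 [array([290. , 190.8]), array([315.8, 206.6])]
[[289.2 191.3]
 [289.7 188.8]
 [290.9 193.1]
 [292.4 191.9]
 [293.6 192.5]
 [312.6 205. ]
 [314.  205.7]
 [314.1 205.4]
 [314.2 206.6]]
```

```bash
python3 -m creep '[[0.46,0,-0.003,0,0],[0.46,0,-0.003,0,0],[0.46,0,-0.003,-0.006,0],[0.46,0,-0.003,-0.012,0],[0.46,0,-0.003,-0.012,0]]' 20; python3 -c "
from go import *
rep()"
```

```text
clock: 24.9
position: [0.4745, -0.0223, 0.0755]
ee_rot: [0.001, 0.779, 0.627, 0.001]
contact_force: [-0.0, -0.2, 0.3]
width: 0.0394
gripper_force: 0.0
TCP fork xyz mm [-22.5   2.4  75.5] F fork [-0.2 -0.   0.3] M [-0.03 -0.   -0.01] grip 0.0
```

Free of contact. Raising clear.

```bash
python3 -m creep '[[0.46,0,0,-0.02,0],[0.46,0,0,-0.05,0],[0.5,0,0,-0.09,0],[0.6,0,0,-0.13,0],[0.7,0,0,-0.15,0],[0.7,0,0,-0.15,0]]' 20; python3 - <<'E'
from go import *
rep()
from ov import *
S={'end_l':[],'seat_l':[]}
for k in range(6):
    c=eyes.get_image('scene')
    for l in S: S[l]+=[x['centre'] for x in eyes.place_of('scene',l) if x['confidence']>.5]
for l in S:
    A=np.array(S[l]);A=A[(A[:,0]>275)&(A[:,0]<330)]
    for m in (A[:,0]<303,A[:,0]>303):
        u=np.median(A[m],0);print(l,m.sum(),u,onz(c,u,.042)[:2])
E
```

```text
clock: 25.5
position: [0.475, -0.0224, 0.1516]
ee_rot: [0.001, 0.779, 0.627, 0.001]
contact_force: [-0.2, -0.3, 0.2]
width: 0.0601
gripper_force: 0.0
TCP fork xyz mm [-22.4   1.9 151.6] F fork [-0.4  0.2  0.2] M [-0.02 -0.04  0.01] grip 0.0
end_l 5 [292.1 192. ] [0.448  0.0024]
end_l 6 [313.9  205.75] [ 0.5148 -0.0132]
seat_l 7 [291.  191.4] [0.4447 0.0029]
seat_l 6 [316.1 206.9] [ 0.5207 -0.014 ]
```

```bash
python3 -c "
from rig import manip
print(manip.sign_off())"
```

```text
the job is handed in; nothing more can be done
None
```

The mirror is in the fork with both tongues against the hard bottom, seated at about 16 N along the slot and released with the gripper clear; highest force seen at the wrist was about 34 N, and I handed it in at about 26 s (camera readings agree with the seats to 1–2 px, about 2–6 mm, so the 4 mm fit rests mainly on the feel of the bottom; sign-off gave no verdict).

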